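# Lay the racquet repair kit on its shadow pads

### The arm

A 7-joint arm with a two-finger parallel gripper is mounted at the origin on the work surface. World frame = base frame: x ahead of the robot, y to its left, z up, the work surface at z = 0. Lengths are in m, angles in rad, forces in N, time in s.
With the tool pointing down it reaches from about 0.4 to 0.75 m from the base axis. Payload 19.5 kg.
Tool frame: the origin (TCP) lies between the finger pads; the fingertips stand 14 mm ahead of it and the grasp point (between the pads) lies 5 mm behind it (robot.nose_length is the distance from the TCP to the fingertips, in m); z points along the fingers, y is the line along which they close (so a half turn about z gives the same grasp; the last joint's range is limited). The gripper opens to 85 mm and grips with 20 to 120 N. Pads are 22 mm wide; open, the fingers measure 114 mm over their backs; the gripper's body (76 mm by 85 mm) begins 54 mm behind the grasp point. The pads swing forward as they close: fully open they stand 13 mm farther back than shut.
Start: joints at [1.221, 0.707, -0.028, 1.485, 0.022, 0.951, -0.075], TCP at [0.174, -0.548, 0.211] pointing down, gripper open.
Joint ranges: [-2.71, 2.71], [-0.32, 2.16], [-1.57, 1.52], [0, 2.45], [-1.46, 4.6], [0, 2.02], [-2.83, 2.83]. Speed limits (rad/s): [1.89, 1.89, 2.57, 2.57, 3.01, 3.01, 3.01].

### API

Orientations are given as a unit quaternion [x, y, z, w].
In Python, from rig import robot, capture, job gives the robot as it stands. The module is installed in compiled form; this text tells all that it offers.
- The arm moves only by the tool step_arm, never from a script. Its argument "commands" is a list of rows, each a list of 6 numbers: the shift along the tool's x, y, z in m, then the turn, a rotation vector about the tool's x, y, z in degrees. In form: [[dx, dy, dz, rx, ry, rz], ...]. A call has 1 to 12 rows; each row shifts and turns the commanded pose from where the row before left it, along the tool's axes as they then stand; what a row does not reach is not made up. A row lasts 1/12 s, in which the tool goes at most 41.7 mm and 7.16 degrees, less where a joint would pass 70% of its speed; a pose out of reach is approached as far as the arm can. A call is refused whole if a number of a shift passes 0.0417 or a number of a turn 7.16, either way. A call with a gripper value outside its range is refused whole. "fingers" is the finger opening in m, from 0 to 0.0854, set as the call begins (left out, the last holds). The fingers move at their own pace and stop on an object; the grip force is fixed at half the most. Time passes only in rows, so rows that do not move let the fingers close. It gives the time, the measured TCP pose, the force, the opening and the grip force at its end, in the units of the state.
- robot.observe(): the state, without advancing time (a new reading comes with each control period).
- capture(name): name is "side" or "top"; returns a dict with "img" (400x640x3 uint8, red, green, blue), "intrinsics" (3x3 intrinsics, pixels), "k1" (the pictures are not rectified: a ray, as slopes to the right and down, at radius r is drawn at 1 + k1 r^2 times it, then the intrinsics apply), "R" (3x3) and "t" (3): a world point X has camera coordinates R X + t. Camera axes: x right, y down, z forward; pixel columns grow to the right and rows downward; lengths in m; the calibration is good to about 2 mm. A picture is of the moment at which its call begins. There is no depth.
- job.hand_in(): hands the job in; it is judged then, once.
The state is a dict: "t": time; "qpos": joint angles; "joint_vel": joint speeds; "joint_efforts": joint torques, N m; "tcp_pos": TCP position; "orientation": TCP orientation; "contact_force": force on the tool from outside, world axes, zero at the start; "wrist_torque": the same for the moment, N m; "grip_width": opening from 0.0 (shut) to 1.0 (fully open); "finger_force": force on a finger pad.
Only numpy, scipy, OpenCV 4.12 (cv2) and the standard library are available. Lean on these libraries where they do the work, as an engineer would, in place of code of your own. Each camera call takes 0.05 s, during which the arm holds its last target. There are 200 camera calls.

### The job

Lay out the kit for the next racquet repair: put the awl, the orange hook tool, the red bumper strip and the brown jar each on the dark pad whose yellow silhouette matches it, covering the silhouette and lying the same way round as it, with the jar upright. Set each one down rather than dropping it, never tip the jar over, leave the tin where it stands and do not bump the vise or the racquet in it.

Things in the scene. Friction and masses are not known exactly. Their poses are not given: they have to be found in the camera images.
- awl: Awl lying flat: dark wooden handle 60 long (x), 26 wide (y), 22 high (z), flat-sided, then a brass ferrule and a tapered steel spike whose point is 85 from the origin along +x. Origin on the underside at the middle of the handle (the place to grip, across y); z up. About 70 g. Lengths in mm.
- hook_tool: Hook tool lying flat: orange plastic handle 60 long (x), 22 wide (y), 22 high (z), flat-sided, then a steel rod 6 thick along +x, at 11 height, that ends 85 ahead of the origin in a hook lying flat, curling round towards +y (to y = 35). Origin on the underside at the middle of the handle (the place to grip, across y); z up. About 60 g. Lengths in mm.
- bumper: Red plastic racquet bumper strip standing on its edge: a curved strip 11 thick and 16 high, bent to a radius of 120, 130 from end to end along x. Origin on the underside at the middle of the strip (the place to grip, across y); both ends bend back towards -y, to about y = -18. z up. About 40 g. Lengths in mm.
- jar: Brown glass jar of grommet plugs, upright, 52 in diameter, 65 high, with its white screw lid (51 in diameter, top 16) closed. Origin at the middle of its underside, z up. About 160 g. Lengths in mm.
- awl_pad: Awl pad: dark rubber pad fixed to the bench, 150 (x) by 75 (y) and 5 thick (top 5 above the origin), origin at the middle of its underside. Its yellow silhouette is that of the awl: the middle of the handle at x = -30, y = 0, the spike towards +x. The awl belongs with its x axis along the pad's +x. Lengths in mm.
- hook_pad: Hook tool pad: dark rubber pad fixed to the bench, 150 (x) by 75 (y) and 5 thick (top 5 above the origin), origin at the middle of its underside. Its yellow silhouette is that of the hook tool: the middle of the handle at x = -30, y = -10, the rod towards +x, the hook curling to +y. The hook tool belongs with its x axis along the pad's +x. Lengths in mm.
- bumper_pad: Bumper pad: dark rubber pad fixed to the bench, 150 (x) by 75 (y) and 5 thick (top 5 above the origin), origin at the middle of its underside. Its yellow silhouette is the curve of the bumper strip: the middle of the strip at x = 0, y = 15, the ends bent back towards -y. The strip belongs with its x axis along the pad's +x. Lengths in mm.
- jar_pad: Jar pad: dark rubber pad fixed to the bench, 90 by 90 and 5 thick (top 5 above the origin), origin at the middle of its underside. Its yellow silhouette is a disc 56 across, at the middle of the pad. Lengths in mm.
- vise: Small dark cast-iron vise, fixed to the bench, 130 by 100 at the foot, jaws up to 120 high, with a black carbon racquet throat (a Y, 170 wide along y at the top, 245 high) in its jaws and a screw bar reaching 105 from the origin towards -x. Origin at the middle of the foot. Bystander: not to be bumped. Lengths in mm.
- tin: Round flat tin, aluminium with a green lid, 75 in diameter, 42 high, standing loose. Origin at the middle of its underside. Bystander: stays where it is. Lengths in mm.
There are look-alikes about, which are no part of the job. Of the things like the awl, leave any that is green or white; of the rest the smaller one is meant.

How it is judged:
By the outcome, as a careful person would: the job done as asked, in the order asked, and still so for the second after the job is handed in, with the robot touching nothing.
It also fails if it takes over 102 s, if anything falls off the work surface, if the arm or the gripper's body presses on something with over 40 N, if the wrist force passes 120 N, or if a joint passes its speed limit or range.

## Working session

There is one attempt and no reset: what is moved stays moved. The work goes in short steps, Python scripts to look and compute and a tool call to move; the robot and the scene stay as the last step left them, time stands still between calls to the robot, and variables do not carry over. Pictures are saved under pics/ and viewed, at most 19 in all, crops included, and the job is handed in when it is done.

Besides the shell and the picture viewer there is one more tool, called by a JSON object that holds its "method" and its "body". step_arm: Moves the arm, as the interface text tells. Its arguments: {"type":"object","properties":{"commands":{"type":"array","items":{"type":"array","items":{"type":"number"}}},"fingers":{"type":"number"}},"required":["commands"]}

```bash
mkdir -p pics; cat > h.py <<'E'
import numpy as np, cv2, json
from rig import robot, capture, job
def snap(n,f):
    c=capture(n); cv2.imwrite('pics/'+f+'.png',c['img'][:,:,::-1])
    np.savez('pics/'+f+'.npz',**{k:np.array(c[k]) for k in('img','intrinsics','k1','R','t')}); return c
def load(f): return dict(np.load('pics/'+f+'.npz'))
def ray(c,u,v):
    K=c['intrinsics']; d=np.array([(u-K[0,2])/K[0,0],(v-K[1,2])/K[1,1]]); s=d.copy()
    for _ in range(30): s=d/(1+c['k1']*(s@s))
    return -c['R'].T@c['t'], c['R'].T@np.array([*s,1])
def onz(c,u,v,z):
    o,d=ray(c,u,v); return o+d*(z-o[2])/d[2]
def tri(c1,p1,c2,p2):
    o1,d1=ray(c1,*p1); o2,d2=ray(c2,*p2); s=np.linalg.lstsq(np.c_[d1,-d2],o2-o1,rcond=None)[0]
    a,b=o1+d1*s[0],o2+d2*s[1]; return (a+b)/2, np.linalg.norm(a-b)
def proj(c,X):
    p=c['R']@np.asarray(X)+c['t']; s=p[:2]/p[2]; s=s*(1+c['k1']*(s@s)); K=c['intrinsics']
    return s*[K[0,0],K[1,1]]+K[:2,2]
def crop(f,u0,v0,w,h,k,out): 
    cv2.imwrite('pics/'+out+'.png',cv2.resize(cv2.imread('pics/'+f+'.png')[v0:v0+h,u0:u0+w],None,fx=k,fy=k,interpolation=cv2.INTER_CUBIC))
E
python3 - <<'E'
from h import *
for n in('top','side'):
    c=snap(n,n+'0'); print(n,-c['R'].T@c['t'],c['R'][2],c['k1'],c['intrinsics'][0,0])
s=robot.observe(); print(s); print(robot.nose_length)
E
```

```text
top [ 0.19740816 -0.02757051  1.27876521] [ 0.21565875  0.01290056 -0.97638357] -0.03730411162356441 444.5235929241291
side [0.12095165 0.70491052 0.706375  ] [ 0.3438634  -0.68796984 -0.6391052 ] 0.022014148522388442 380.2735529811593
{'t': 0.1, 'qpos': array([ 1.22129302,  0.7070017 , -0.02761431,  1.48491772,  0.02198249,
        0.95088798, -0.07550685]), 'joint_vel': array([ 2.07317142e-03, -9.23171000e-04, -2.15693601e-04, -2.85297520e-03,
        2.05457343e-05,  7.07368047e-04, -1.86469768e-03]), 'joint_efforts': array([ 2.07006662e-03, -8.84295130e+01,  1.23646025e+00, -2.36450887e+01,
        1.70039287e-02,  5.17448236e-03, -6.98845474e-05]), 'tcp_pos': array([ 0.17413867, -0.5477516 ,  0.2108048 ]), 'orientation': array([ 9.88181959e-01,  1.53284724e-01, -7.65258181e-05, -4.50077985e-04]), 'contact_force': array([-0.43747992,  0.68439195, -0.46444399]), 'wrist_torque': array([-0.01488558, -0.01635562,  0.02773443]), 'finger_force': 0.0, 'grip_width': 0.9994832341613913}
0.014
```

View pics/top0.png

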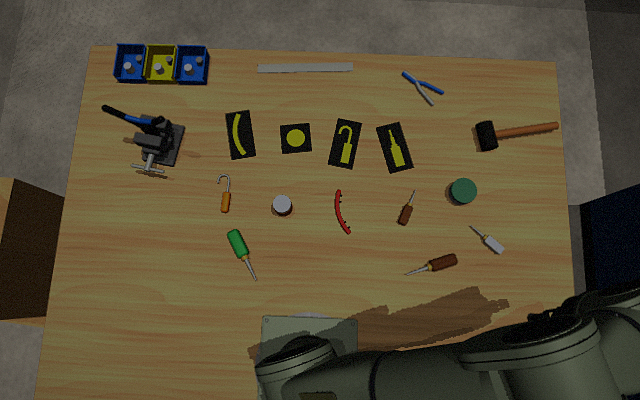

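View pics/side0.png

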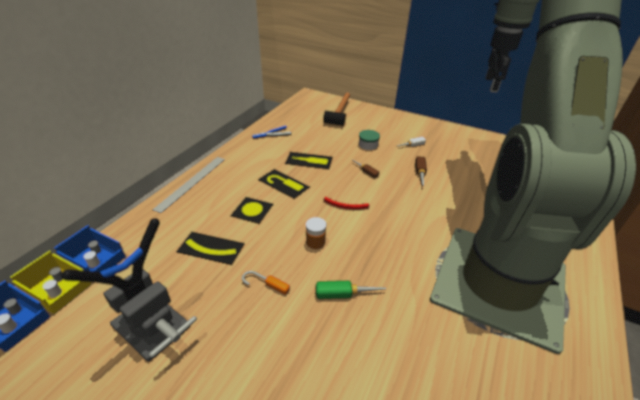

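Top view: world +x is up, +y is left. Pads run from the bumper pad (240,135) through jar (296,138) and hook (345,144) to awl (395,147). The objects are the hook tool (225,193), jar (282,206), bumper (343,212) and brown awls at (407,208) and (432,265). Next I'll enlarge.

```bash
python3 - <<'E'
from h import *
crop('top0',210,100,100,120,5,'ca'); crop('top0',320,100,150,180,3.3,'cb'); crop('side0',170,130,270,180,2.96,'cc')
E
```

```text
(no output)
```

View pics/ca.png

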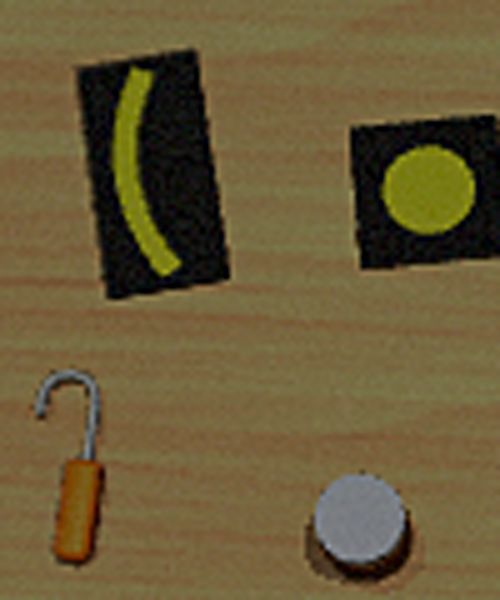

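View pics/cb.png

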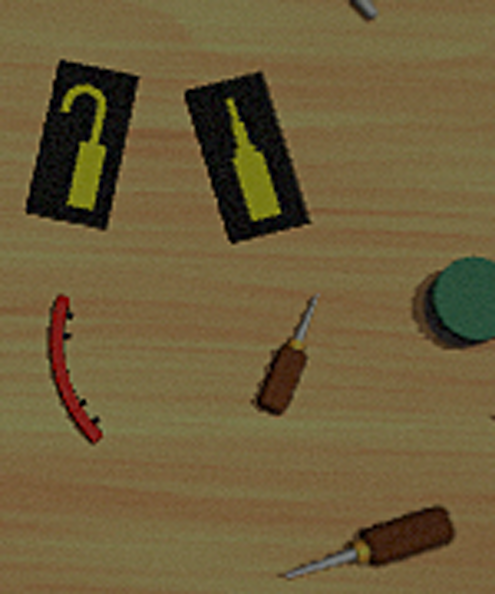

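View pics/cc.png

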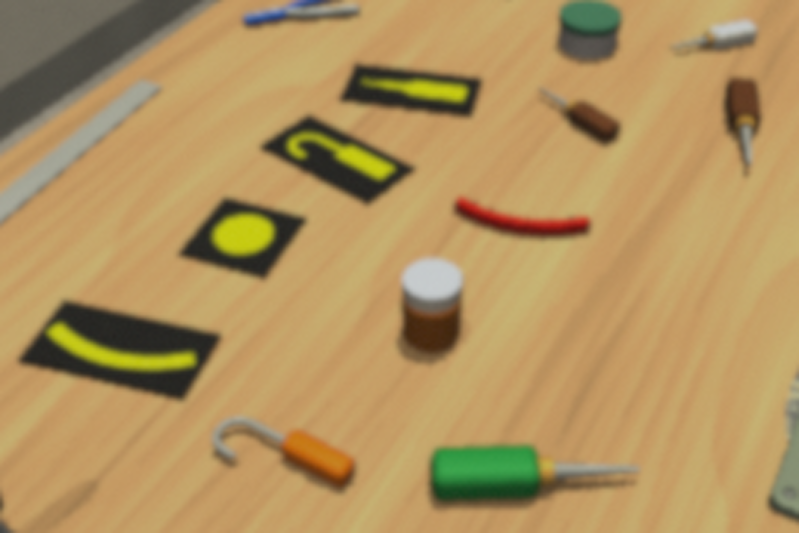

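The crops show all pads and objects clearly: awl tip in cb (316,296), bumper ends (62,297)/(97,440), hook handle in ca (77,512), lid (360,518). The smaller brown awl is the one at full-frame (407,208). Now I'll triangulate.

```bash
python3 - <<'E'
from h import *
T,S=load('top0'),load('side0')
A=lambda x,y:(210+(x+.5)/5-.5,100+(y+.5)/5-.5)
B=lambda x,y:(320+(x+.5)/3.3-.5,100+(y+.5)/3.3-.5)
C=lambda x,y:(170+(x+.5)/2.96-.5,130+(y+.5)/2.96-.5)
np.set_printoptions(precision=4,suppress=True)
def f(n,a,b):
    X,e=tri(T,a,S,b); print(n,X,'gap %.4f'%e); return X
for n,M,t,s in [('hookpad',B,[(62,60),(140,77),(106,230),(26,212)],[(262,148),(310,116),(413,168),(370,203)]),
 ('awlpad',B,[(184,92),(262,72),(310,222),(233,243)],[(342,100),(354,65),(481,80),(472,115)]),
 ('bumppad',A,[(77,67),(196,49),(230,279),(107,299)],[(21,361),(65,301),(219,336),(184,399)])]:
    P=np.array([f(n,M(*p),C(*q)) for p,q in zip(t,s)])
    x=P[:2].mean(0)-P[2:].mean(0); print('  ctr',P.mean(0),'len',np.linalg.norm(x),'w',np.linalg.norm(P[[0,3]].mean(0)-P[[1,2]].mean(0)),'yaw',np.degrees(np.arctan2(x[1],x[0])))
f('jarpad disc',A(429,190),C(244,235))
f('jar lid',A(360,518),C(433,279))
f('awl tip',B(316,296),C(542,92))
f('awl handle front',B(298,345),C(575,107))
f('bump end+',B(62,297),C(460,202)); f('bump end-',B(97,440),C(588,222))
f('hook far bend',A(70,372),C(237,420))
f('hook handle end',A(75,561),C(347,478))
f('hook handle front',A(85,461),C(288,440))
def top(n,mask,win,z):
    u0,v0,w,h=win; m=np.zeros(T['img'].shape[:2],np.uint8); m[v0:v0+h,u0:u0+w]=mask[v0:v0+h,u0:u0+w]
    k,L,st,_=cv2.connectedComponentsWithStats(m); i=1+np.argmax(st[1:,4]); p=np.argwhere(L==i)[:,::-1]
    W=np.array([onz(T,u,v,z)[:2] for u,v in p])*1000
    r=cv2.minAreaRect(W.astype(np.float32)); print(n,'n',len(p),'mean',W.mean(0),'rect',r)
    return W
hsv=cv2.cvtColor(T['img'],cv2.COLOR_RGB2HSV); H,Sa,V=hsv[...,0].astype(int),hsv[...,1].astype(int),hsv[...,2].astype(int)
ww=dict(bump=(215,100,48,65),jar=(272,112,48,50),hook=(323,112,44,62),awl=(370,115,50,65))
yel=((H>24)&(H<34)&(Sa>200)&(V>90)).astype(np.uint8); dark=((V<45)|(yel>0)).astype(np.uint8)
for k,w in ww.items(): top('pad '+k,dark,w,.005); top('sil '+k,yel,w,.005)
R,G,Bl=[T['img'][...,i].astype(int) for i in range(3)]
top('bumper',((R>90)&(G<60)).astype(np.uint8),(325,180,40,60),.016)
top('orange',((R>100)&(G<R*.62)&(Bl<50)).astype(np.uint8),(215,185,25,32),.022)
top('lid',((Sa<60)&(V>85)).astype(np.uint8),(265,190,40,35),.065)
top('awl br',((R>1.5*G)&(R<110)&(R>30)).astype(np.uint8),(390,195,30,35),.022)
top('awlbig',((R>1.5*G)&(R<110)&(R>30)).astype(np.uint8),(420,245,45,35),.022)
top('tin',((G>1.2*R)&(G>50)).astype(np.uint8),(440,170,45,40),.042)
E
```

```text
hookpad [ 0.7237 -0.0594 -0.0002] gap 0.0043
hookpad [ 0.7099 -0.1318  0.0013] gap 0.0030
hookpad [ 0.5634 -0.1033  0.0026] gap 0.0016
hookpad [ 0.5747 -0.0312  0.004 ] gap 0.0031
  ctr [ 0.6429 -0.0814  0.0019] len 0.15045269450276638 w 0.07333307146805226 yaw -10.864108154671847
awlpad [ 0.6951 -0.1727  0.0035] gap 0.0047
awlpad [ 0.7209 -0.2445  0.0009] gap 0.0007
awlpad [ 0.5777 -0.2881  0.0014] gap 0.0009
awlpad [ 0.5545 -0.2183  0.0028] gap 0.0012
  ctr [ 0.637  -0.2309  0.0021] len 0.14870999522532266 w 0.07495485251283944 yaw 17.472193656199252
bumppad [0.7243 0.2893 0.0029] gap 0.0053
bumppad [0.7399 0.2174 0.0035] gap 0.0027
bumppad [0.5948 0.1864 0.0024] gap 0.0005
bumppad [0.5776 0.2585 0.004 ] gap 0.0022
  ctr [0.6591 0.2379 0.0032] len 0.14916192769821088 w 0.07384987677791871 yaw 11.954572289960534
jarpad disc [0.6536 0.0691 0.0047] gap 0.0024
jar lid [0.4382 0.0929 0.0641] gap 0.0019
awl tip [ 0.5057 -0.2925  0.0066] gap 0.0048
awl handle front [ 0.4592 -0.2752  0.0121] gap 0.0051
bump end+ [ 0.4941 -0.0662  0.0127] gap 0.0051
bump end- [ 0.3704 -0.1001  0.0117] gap 0
[... 1491 characters left out ...]
.9365 263.227 ] rect ((446.2491455078125, 262.15289306640625), (19.884424209594727, 57.309879302978516), 86.89579772949219)
lid n 254 mean [439.3138  93.8194] rect ((438.27142333984375, 93.35025024414062), (48.51137924194336, 47.50062942504883), 3.2041046619415283)
awl br n 155 mean [ 429.2498 -259.4817] rect ((429.3365478515625, -259.5323181152344), (22.694570541381836, 60.47966766357422), 68.71192932128906)
awlbig n 281 mean [ 298.3169 -367.9305] rect ((298.583251953125, -367.4184265136719), (32.89154052734375, 75.2340087890625), 21.235149383544922)
tin n 500 mean [ 503.5876 -423.9616] rect ((503.4992980957031, -423.2380065917969), (70.62242889404297, 72.58131408691406), 2.319232940673828)
```

```bash
cat >> h.py <<'E'
from scipy.spatial.transform import Rotation as Ro
def st():
    s=robot.observe(); R=Ro.from_quat(s['orientation']).as_matrix()
    return s,R
def go(x,y,z,psi):
    "total shift in present tool axes (m), then the turn about tool z, tilt fix about x,y (deg)"
    s,R=st(); c,n=np.cos(np.radians(psi)),np.sin(np.radians(psi))
    G=np.array([[c,n,0],[n,-c,0],[0,0,-1]]).T
    d=R.T@(np.array([x,y,z])-s['tcp_pos']); r=Ro.from_matrix(R.T@G).as_rotvec(degrees=True)
    print('t%.2f'%s['t'],'tcp',s['tcp_pos'].round(4),'yaw %.2f'%np.degrees(np.arctan2(R[1,0],R[0,0])),'F',s['contact_force'].round(1),'w %.3f ff %.1f'%(s['grip_width'],s['finger_force']),'q7 %.2f'%s['qpos'][6]);print('shift mm',(d*1e3).round(1),'turn',r.round(2))
E
python3 -c "
from h import *
go(.4295,-.2595,.15,-21.5)"
```

```text
t0.10 tcp [ 0.1741 -0.5478  0.2108] yaw 17.63 F [-0.4  0.7 -0.5] w 0.999 ff 0.0 q7 -0.08
shift mm [ 330.7 -197.3   61. ] turn [-5.000e-02  2.000e-02  3.913e+01]
```

{"method": "step_arm", "body": {"commands": [[0.0276, -0.0164, 0.005, 0, 0, 0], [0.0276, -0.0164, 0.005, 0, 0, 0], [0.0276, -0.0164, 0.005, 0, 0, 0], [0.0276, -0.0164, 0.005, 0, 0, 0], [0.0276, -0.0164, 0.005, 0, 0, 0], [0.0276, -0.0164, 0.005, 0, 0, 0], [0.0276, -0.0164, 0.005, 0, 0, 0], [0.0276, -0.0164, 0.005, 0, 0, 0], [0.0276, -0.0164, 0.005, 0, 0, 0], [0.0276, -0.0164, 0.005, 0, 0, 0], [0.0276, -0.0164, 0.005, 0, 0, 0], [0.0276, -0.0164, 0.005, 0, 0, 0]], "fingers": 0.05}}

```text
t: 1.1
tcp_pos: [0.431, -0.2587, 0.1508]
orientation: [0.988, 0.153, -0.0, -0.0]
contact_force: [0.0, -1.1, -0.5]
grip_width: 0.587
finger_force: 0.0
```

{"method": "step_arm", "body": {"commands": [[0, 0, 0, 0, 0, 6.52], [0, 0, 0, 0, 0, 6.52], [0, 0, 0, 0, 0, 6.52], [0, 0, 0, 0, 0, 6.52], [0, 0, 0, 0, 0, 6.52], [0, 0, 0, 0, 0, 6.52], [0, 0, 0, 0, 0, 0], [0, 0, 0, 0, 0, 0]]}}

```text
t: 1.77
tcp_pos: [0.4302, -0.2599, 0.151]
orientation: [0.983, -0.185, -0.0, 0.0]
contact_force: [-0.5, -0.0, -0.4]
grip_width: 0.586
finger_force: 0.0
```

```bash
python3 -c "
from h import *
go(.4295,-.2595,.017,-21.5); c=snap('side','s1'); c=snap('top','t1'); 
cv2.imwrite('pics/v1.png',np.hstack([cv2.resize(load('side0' and 's1')['img'][100:260,320:520,::-1],None,fx=2,fy=2),cv2.resize(load('t1')['img'][140:300,350:550,::-1],None,fx=2,fy=2)]))"
```

```text
t1.77 tcp [ 0.4302 -0.2599  0.151 ] yaw -21.26 F [-0.5 -0.  -0.4] w 0.586 ff 0.0 q7 -1.19
shift mm [-7.00e-01 -1.00e-01  1.34e+02] turn [0.01 0.03 0.24]
```

View pics/v1.png

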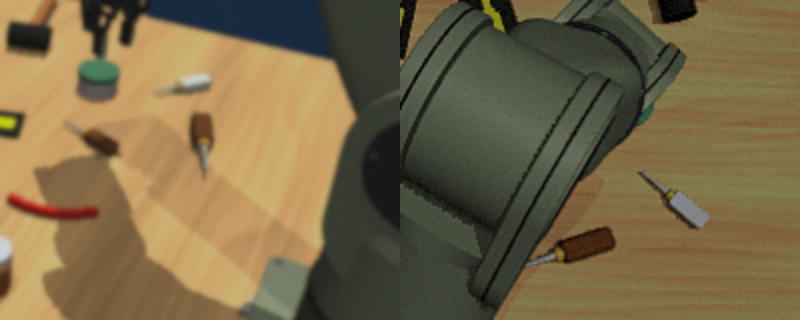

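The view shows the gripper above the small awl, with the awl free in the left half at about (95,140). Commands track well, so I'll descend.

{"method": "step_arm", "body": {"commands": [[-0.0007, 0, 0.02, 0, 0, 0.2], [0, 0, 0.02, 0, 0, 0], [0, 0, 0.02, 0, 0, 0], [0, 0, 0.02, 0, 0, 0], [0, 0, 0.02, 0, 0, 0], [0, 0, 0.015, 0, 0, 0], [0, 0, 0.009, 0, 0, 0], [0, 0, 0.006, 0, 0, 0], [0, 0, 0.004, 0, 0, 0], [0, 0, 0, 0, 0, 0]]}}

```text
t: 2.7
tcp_pos: [0.4296, -0.2598, 0.0171]
orientation: [0.982, -0.188, -0.0, -0.0]
contact_force: [-0.4, 0.1, 0.0]
grip_width: 0.584
finger_force: 0.0
```

{"method": "step_arm", "body": {"commands": [[0, 0, 0, 0, 0, 0], [0, 0, 0, 0, 0, 0], [0, 0, 0, 0, 0, 0], [0, 0, 0, 0, 0, 0], [0, 0, 0, 0, 0, 0], [0, 0, 0, 0, 0, 0], [0, 0, 0, 0, 0, 0]], "fingers": 0.0}}

```text
t: 3.28
tcp_pos: [0.4296, -0.2598, 0.0173]
orientation: [0.982, -0.188, 0.0, -0.0]
contact_force: [0.7, 0.5, 0.7]
grip_width: 0.003
finger_force: 0.0
```

```bash
python3 -c "
from h import *
go(.6084,-.2384,.12,17.3)"
```

```text
t3.28 tcp [ 0.4296 -0.2598  0.0173] yaw -21.69 F [0.7 0.5 0.7] w 0.003 ff 0.0 q7 -1.13
shift mm [ 158.3  -86.  -102.7] turn [ -0.    -0.   -38.99]
```

```bash
python3 -c "
from h import *
c=snap('side','s2'); crop('s2',320,90,130,110,5,'v2'); print(proj(c,[.4295,-.2595,.022]),proj(c,[.4295,-.2595,.0]))"
```

```text
[370.22147241 168.03861088] [369.49517108 173.70563724]
```

View pics/v2.png

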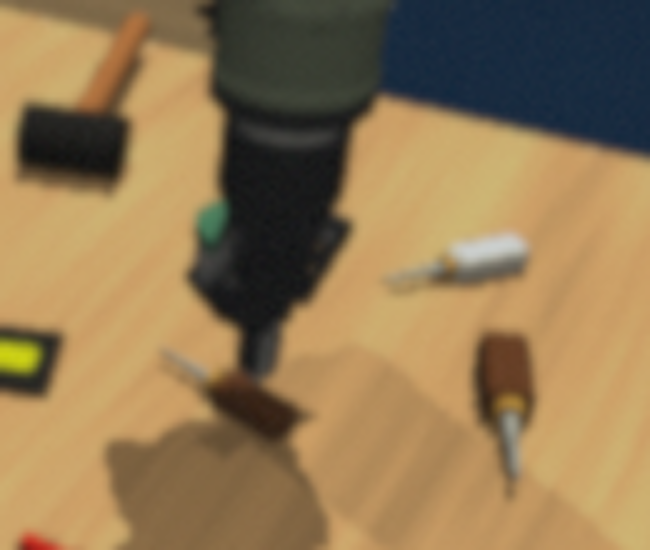

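The crop shows closed fingertips ending at crop (258,372), just above or behind the awl handle, which hasn't moved. I'll raise the fingers and check where the tips really are against the reported TCP.

{"method": "step_arm", "body": {"commands": [[0, 0, -0.02, 0, 0, 0], [0, 0, -0.03, 0, 0, 0], [0, 0, -0.03, 0, 0, 0], [0, 0, 0, 0, 0, 0], [0, 0, 0, 0, 0, 0]]}}

```text
t: 3.75
tcp_pos: [0.4302, -0.26, 0.0984]
orientation: [0.982, -0.188, 0.001, 0.0]
contact_force: [0.4, 0.3, -0.1]
grip_width: -0.001
finger_force: 0.0
```

```bash
python3 -c "
from h import *
c=snap('side','s3'); crop('s3',330,90,90,90,6,'v3'); s=robot.observe(); p=s['tcp_pos']; print(p, [((proj(c,p-[0,0,d])-[330,90])*6).round() for d in (-.03,0,.014)])
c2=snap('top','t3'); print(proj(c2,p))"
```

```text
[ 0.42970676 -0.25968427  0.09731773] [array([263., 293.]), array([257., 345.]), array([254., 369.])]
[410.53576025 209.38930705]
```

View pics/v3.png

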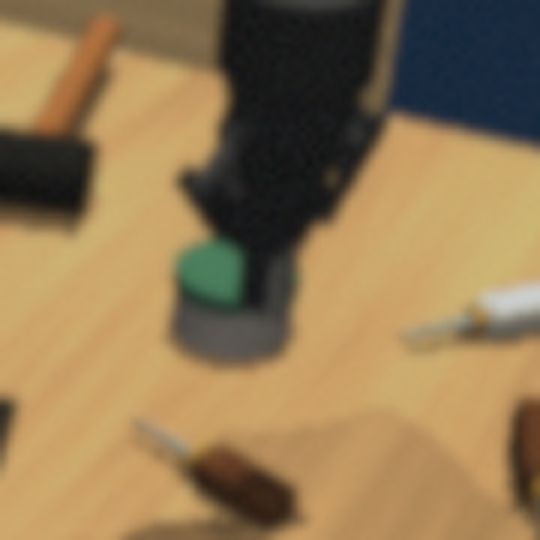

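v3 shows the closed fingertip ending at about crop (258,310), while nominal is (254,369). So the real tip differs from the reported TCP, and one view can't say whether that's height or depth. A gentle touch on the bare bench beside the awl will settle it.

{"method": "step_arm", "body": {"commands": [[-0.025, 0, 0, 0, 0, 0], [-0.025, 0, 0, 0, 0, 0], [-0.025, 0, 0, 0, 0, 0], [0, 0, 0.02, 0, 0, 0], [0, 0, 0.02, 0, 0, 0], [0, 0, 0.02, 0, 0, 0], [0, 0, 0.012, 0, 0, 0], [0, 0, 0.005, 0, 0, 0], [0, 0, 0.002, 0, 0, 0], [0, 0, 0.002, 0, 0, 0], [0, 0, 0, 0, 0, 0]]}}

```text
t: 4.77
tcp_pos: [0.3599, -0.2321, 0.0163]
orientation: [0.982, -0.188, 0.0, 0.0]
contact_force: [0.7, -0.3, -0.1]
grip_width: 0.001
finger_force: 0.0
```

{"method": "step_arm", "body": {"commands": [[0, 0, 0.002, 0, 0, 0], [0, 0, 0, 0, 0, 0]]}}

```text
t: 4.93
tcp_pos: [0.3601, -0.2321, 0.0144]
orientation: [0.982, -0.188, 0.0, 0.0]
contact_force: [0.4, -0.2, 0.4]
grip_width: 0.004
finger_force: 0.0
```

{"method": "step_arm", "body": {"commands": [[0, 0, 0.002, 0, 0, 0], [0, 0, 0, 0, 0, 0]]}}

```text
t: 5.1
tcp_pos: [0.36, -0.2321, 0.0122]
orientation: [0.982, -0.188, 0.0, -0.0]
contact_force: [-0.2, -1.1, -0.4]
grip_width: 0.0
finger_force: 0.0
```

```bash
python3 -c "
from h import *
c=snap('side','s4'); crop('s4',340,120,100,100,6,'v4'); s=robot.observe(); p=s['tcp_pos']; print(p, [((proj(c,p-[0,0,d])-[340,120])*6).round() for d in (-.03,0,.014)])
a=load('side0'); print('start',proj(a,[.1741,-.5478,.2108]),proj(a,[.1741,-.5478,.1968]))
crop('side0',460,40,80,70,5,'x'); cv2.imwrite('pics/v4.png',np.hstack([cv2.imread('pics/v4.png')[:350,:400],cv2.imread('pics/x.png')[:350]]))"
```

```text
[ 0.35990212 -0.2320723   0.01220934] [array([294., 321.]), array([286., 369.]), array([282., 390.])]
start [487.21635954  95.04475583] [485.84878936  99.27582743]
```

View pics/v4.png

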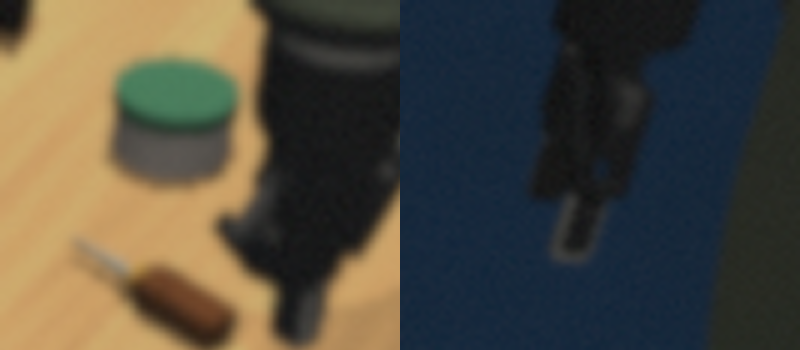

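```bash
python3 -c "
from h import *
a=load('side0'); 
for s in (-1,1):
  for e in (.0,.03): print(s,e,proj(a,np.array([.1741,-.5478,.2098+e])+s*.045*np.array([.303,-.953,0])))
c=load('s4'); o=(340+300/6,120+343/6); print(o,onz(c,*o,0),onz(c,*o,.03)); 
c=load('s3'); o=(330+258/6,90+310/6); print(o,onz(c,*o,.085),onz(c,*o,.115))
s=robot.observe(); print(s['qpos'],s['joint_efforts'])"
```

```text
-1 0.0 [489.4520696  101.48710876]
-1 0.03 [492.58159384  92.03680159]
1 0.0 [484.91505691  89.54982931]
1 0.03 [487.79936106  80.43402092]
(390.0, 177.16666666666666) [ 0.36532636 -0.27382114  0.        ] [ 0.35494768 -0.23225406  0.03      ]
(373.0, 141.66666666666666) [ 0.44848921 -0.31261866  0.085     ] [ 0.43267569 -0.26349233  0.115     ]
[ 0.48492354  0.9151958   0.02378101  2.17760881 -0.36973151  0.05244612
 -1.08054391] [ 1.62429392e-02 -8.00290990e+01  2.52721734e+00 -1.41630057e+00
 -8.67501833e-03 -1.02954924e-01  7.94530904e-03]
```

Start, s3 and s4 all fit one explanation: the real fingers sit about 30 mm higher than the nominal TCP (start near-finger tip predicted (492.6,92.0), seen (493.6,92.4)). I'll go back over the awl with the fingers open and go lower, watching the force.

{"method": "step_arm", "body": {"commands": [[0, 0, -0.03, 0, 0, 0], [0, 0, -0.03, 0, 0, 0], [0, 0, -0.01, 0, 0, 0], [0.025, 0, 0, 0, 0, 0], [0.025, 0, 0, 0, 0, 0], [0.025, 0, 0, 0, 0, 0], [0, 0, 0.02, 0, 0, 0], [0, 0, 0.025, 0, 0, 0], [0, 0, 0.02, 0, 0, 0], [0, 0, 0.01, 0, 0, 0], [0, 0, 0.005, 0, 0, 0], [0, 0, 0, 0, 0, 0]], "fingers": 0.05}}

```text
t: 6.15
tcp_pos: [0.4293, -0.2597, 0.0019]
orientation: [0.982, -0.188, -0.0, -0.0]
contact_force: [0.4, 0.0, -0.4]
grip_width: 0.585
finger_force: 0.0
```

{"method": "step_arm", "body": {"commands": [[0, 0, 0.005, 0, 0, 0], [0, 0, 0.003, 0, 0, 0], [0, 0, 0, 0, 0, 0]]}}

```text
t: 6.4
tcp_pos: [0.4297, -0.2598, -0.0057]
orientation: [0.982, -0.188, 0.0, 0.0]
contact_force: [-0.6, -0.1, 0.0]
grip_width: 0.589
finger_force: 0.0
```

```bash
python3 -c "
from h import *
go(.4295,-.2595,-.01,-21.5); print(robot.observe()['qpos'])"
```

```text
t6.40 tcp [ 0.4297 -0.2598 -0.0057] yaw -21.68 F [-0.6 -0.1  0. ] w 0.589 ff 0.0 q7 -1.11
shift mm [-0.3 -0.2  4.3] turn [-0.   -0.02 -0.18]
[ 0.42084985  0.98223154  0.10986256  1.92498515 -0.37239857  0.25355419
 -1.10568324]
```

{"method": "step_arm", "body": {"commands": [[0, 0, 0.002, 0, 0, 0], [0, 0, 0.002, 0, 0, 0], [0, 0, 0, 0, 0, 0]]}}

```text
t: 6.65
tcp_pos: [0.4296, -0.2598, -0.0099]
orientation: [0.982, -0.188, -0.0, -0.0]
contact_force: [0.0, -0.2, -0.0]
grip_width: 0.587
finger_force: 0.0
```

{"method": "step_arm", "body": {"commands": [[0, 0, 0, 0, 0, 0], [0, 0, 0, 0, 0, 0], [0, 0, 0, 0, 0, 0], [0, 0, 0, 0, 0, 0], [0, 0, 0, 0, 0, 0], [0, 0, 0, 0, 0, 0], [0, 0, 0, 0, 0, 0]], "fingers": 0.0}}

```text
t: 7.23
tcp_pos: [0.4296, -0.2598, -0.0094]
orientation: [0.982, -0.188, 0.0, 0.0]
contact_force: [-1.3, 0.4, 8.2]
grip_width: 0.284
finger_force: 59.4
```

Gripped: width 24 mm, 59 N. The tips just touch the bench at TCP z = -9 mm, so the height offset is confirmed. Lift.

{"method": "step_arm", "body": {"commands": [[0, 0, -0.003, 0, 0, 0], [0, 0, -0.01, 0, 0, 0], [0, 0, -0.02, 0, 0, 0], [0, 0, -0.025, 0, 0, 0], [0, 0, -0.02, 0, 0, 0], [0, 0, 0, 0, 0, 0]]}}

```text
t: 7.73
tcp_pos: [0.4307, -0.2605, 0.072]
orientation: [0.982, -0.188, 0.002, 0.001]
contact_force: [-0.2, 0.3, -0.4]
grip_width: 0.29
finger_force: 59.1
```

```bash
python3 -c "
from h import *
go(.6084,-.2384,.07,17.3)"
```

```text
t7.73 tcp [ 0.4307 -0.2605  0.072 ] yaw -21.69 F [-0.2  0.3 -0.4] w 0.290 ff 59.1 q7 -1.13
shift mm [157.  -86.2   2.6] turn [  0.12  -0.23 -38.99]
```

{"method": "step_arm", "body": {"commands": [[0.0196, -0.0108, 0, 0, 0, 0], [0.0196, -0.0108, 0, 0, 0, 0], [0.0196, -0.0108, 0, 0, 0, 0], [0.0196, -0.0108, 0, 0, 0, 0], [0.0196, -0.0108, 0, 0, 0, 0], [0.0196, -0.0108, 0, 0, 0, 0], [0.0196, -0.0108, 0, 0, 0, 0], [0.0196, -0.0108, 0, 0, 0, 0], [0, 0, 0, 0, 0, 0]]}}

```text
t: 8.48
tcp_pos: [0.6103, -0.2356, 0.068]
orientation: [0.982, -0.187, 0.001, -0.001]
contact_force: [-1.4, 0.5, -0.5]
grip_width: 0.286
finger_force: 59.1
```

{"method": "step_arm", "body": {"commands": [[0, 0, 0, 0, 0, -6.5], [0, 0, 0, 0, 0, -6.5], [0, 0, 0, 0, 0, -6.5], [0, 0, 0, 0, 0, -6.5], [0, 0, 0, 0, 0, -6.5], [0, 0, 0, 0, 0, -6.5], [0, 0, 0, 0, 0, 0], [0, 0, 0, 0, 0, 0]]}}

```text
t: 9.15
tcp_pos: [0.607, -0.2375, 0.0684]
orientation: [0.989, 0.149, -0.0, -0.0]
contact_force: [0.7, -0.1, 0.2]
grip_width: 0.285
finger_force: 59.1
```

```bash
python3 -c "
from h import *
go(.6084,-.2384,-.004,17.3); c=snap('side','s5'); 
x=cv2.imread('pics/s5.png'); 
crop('s5',260,110,110,80,6,'v5')
s=robot.observe(); p=s['tcp_pos']; R=st()[1]
for d in(0,.085): print(((proj(c,p+[0,0,.024]+R[:,0]*d)-[260,110])*6).round())"
```

```text
t9.15 tcp [ 0.607  -0.2375  0.0684] yaw 17.10 F [ 0.7 -0.1  0.2] w 0.285 ff 59.1 q7 -0.84
shift mm [ 1.1  1.3 72.4] turn [-0.02 -0.   -0.2 ]
[347. 165.]
[191. 147.]
```

View pics/v5.png

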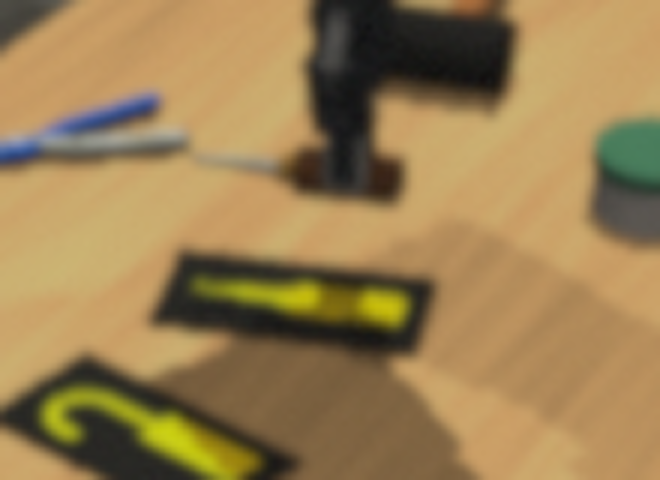

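The awl is held level, tip at crop (197,155), handle at (347,172), aligned with the silhouette below. Lowering.

{"method": "step_arm", "body": {"commands": [[0.0011, 0.0013, 0.02, 0, 0, -0.2], [0, 0, 0.02, 0, 0, 0], [0, 0, 0.016, 0, 0, 0], [0, 0, 0.008, 0, 0, 0], [0, 0, 0.004, 0, 0, 0], [0, 0, 0.002, 0, 0, 0], [0, 0, 0, 0, 0, 0]]}}

```text
t: 9.78
tcp_pos: [0.6088, -0.2384, -0.0014]
orientation: [0.988, 0.152, 0.0, 0.0]
contact_force: [-0.3, -1.0, -0.8]
grip_width: 0.284
finger_force: 59.1
```

{"method": "step_arm", "body": {"commands": [[0, 0, 0.001, 0, 0, 0], [0, 0, 0, 0, 0, 0]]}}

```text
t: 9.95
tcp_pos: [0.609, -0.2385, -0.0022]
orientation: [0.988, 0.152, 0.0, 0.0]
contact_force: [0.5, -0.1, 0.3]
grip_width: 0.285
finger_force: 59.1
```

{"method": "step_arm", "body": {"commands": [[0, 0, 0.001, 0, 0, 0], [0, 0, 0, 0, 0, 0]]}}

```text
t: 10.12
tcp_pos: [0.6087, -0.2384, -0.0036]
orientation: [0.988, 0.152, 0.0, 0.0]
contact_force: [-0.4, -0.2, -0.5]
grip_width: 0.283
finger_force: 59.1
```

{"method": "step_arm", "body": {"commands": [[0, 0, 0.0008, 0, 0, 0], [0, 0, 0, 0, 0, 0]]}}

```text
t: 10.28
tcp_pos: [0.6088, -0.2384, -0.0043]
orientation: [0.988, 0.152, 0.0, 0.0]
contact_force: [-0.9, 0.2, 3.5]
grip_width: 0.282
finger_force: 59.4
```

{"method": "step_arm", "body": {"commands": [[0, 0, 0.0006, 0, 0, 0], [0, 0, 0, 0, 0, 0]]}}

```text
t: 10.45
tcp_pos: [0.6088, -0.2384, -0.0044]
orientation: [0.988, 0.152, 0.0, 0.0]
contact_force: [-4.9, 1.1, 12.5]
grip_width: 0.284
finger_force: 60.7
```

Contact. Release and lift.

{"method": "step_arm", "body": {"commands": [[0, 0, -0.0005, 0, 0, 0], [0, 0, 0, 0, 0, 0], [0, 0, 0, 0, 0, 0], [0, 0, 0, 0, 0, 0], [0, 0, -0.005, 0, 0, 0], [0, 0, -0.02, 0, 0, 0], [0, 0, -0.03, 0, 0, 0], [0, 0, -0.03, 0, 0, 0], [0, 0, -0.02, 0, 0, 0], [0, 0, 0, 0, 0, 0]], "fingers": 0.045}}

```text
t: 11.28
tcp_pos: [0.6103, -0.2392, 0.1049]
orientation: [0.988, 0.152, 0.003, 0.001]
contact_force: [0.1, 0.3, 0.3]
grip_width: 0.526
finger_force: 0.0
```

```bash
python3 -c "
from h import *
go(.447,.2625,.1,-3)"
```

```text
t11.28 tcp [ 0.6103 -0.2392  0.1049] yaw 17.51 F [0.1 0.3 0.3] w 0.526 ff 0.0 q7 -0.84
shift mm [  -4.8 -527.6    2.9] turn [ 0.16 -0.31 20.51]
```

{"method": "step_arm", "body": {"commands": [[-0.0004, -0.033, 0, 0, 0, 0], [-0.0003, -0.033, 0, 0, 0, 0], [-0.0003, -0.033, 0, 0, 0, 0], [-0.0003, -0.033, 0, 0, 0, 0], [-0.0003, -0.033, 0, 0, 0, 0], [-0.0003, -0.033, 0, 0, 0, 0], [-0.0003, -0.033, 0, 0, 0, 0], [-0.0003, -0.033, 0, 0, 0, 0], [-0.0003, -0.033, 0, 0, 0, 0], [-0.0003, -0.033, 0, 0, 0, 0], [-0.0003, -0.033, 0, 0, 0, 0], [-0.0003, -0.033, 0, 0, 0, 0]]}}

```text
t: 12.28
tcp_pos: [0.4852, 0.1396, 0.1004]
orientation: [0.988, 0.152, 0.0, -0.0]
contact_force: [0.6, 0.3, -0.6]
grip_width: 0.526
finger_force: 0.0
```

{"method": "step_arm", "body": {"commands": [[-0.0003, -0.033, 0, 0, 0, 0], [-0.0003, -0.033, 0, 0, 0, 0], [-0.0003, -0.033, 0, 0, 0, 0], [0, -0.0326, 0, 0, 0, 0], [0, 0, 0, 0, 0, 6.8], [0, 0, 0, 0, 0, 6.8], [0, 0, 0, 0, 0, 6.8], [0, 0, 0, 0, 0, 0], [0, 0, 0, 0, 0, 0]]}}

```text
t: 13.03
tcp_pos: [0.4454, 0.2634, 0.1003]
orientation: [1.0, -0.023, -0.0, 0.0]
contact_force: [0.7, 0.5, 0.1]
grip_width: 0.53
finger_force: 0.0
```

```bash
python3 -c "
from h import *
go(.447,.2625,-.009,-3); s=robot.observe();print(s['qpos'])
c=snap('side','s6'); crop('s6',225,210,100,75,6,'x1')
c=snap('top','t6'); crop('t6',370,110,60,70,6.43,'x2');cv2.imwrite('pics/v6.png',np.hstack([cv2.resize(cv2.imread('pics/x1.png'),(440,330)),cv2.imread('pics/x2.png')[:330]]))"
```

```text
t13.03 tcp [0.4454 0.2634 0.1003] yaw -2.66 F [0.7 0.5 0.1] w 0.530 ff 0.0 q7 -1.77
shift mm [  1.7   0.8 109.3] turn [0.01 0.   0.34]
[-0.77225208  0.81981826  0.33153893  1.82766234 -0.45621258  0.57013493
 -1.76696608]
```

View pics/v6.png

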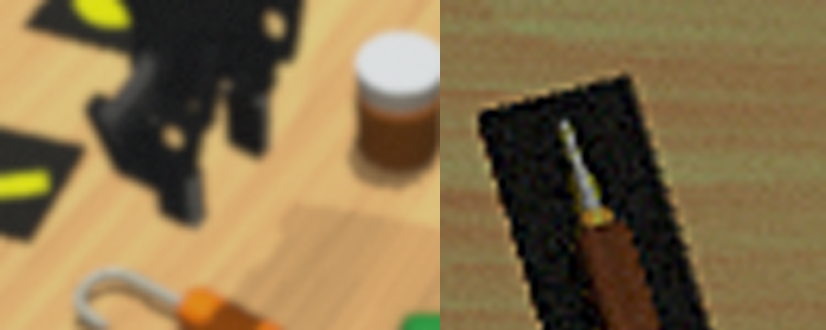

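The awl covers its silhouette, with only a thin yellow rim. The gripper is above the hook tool's handle (left, (225,315)). Descend and grip.

{"method": "step_arm", "body": {"commands": [[0.0017, 0.0008, 0.02, 0, 0, 0.3], [0, 0, 0.025, 0, 0, 0], [0, 0, 0.025, 0, 0, 0], [0, 0, 0.018, 0, 0, 0], [0, 0, 0.01, 0, 0, 0], [0, 0, 0.006, 0, 0, 0], [0, 0, 0.003, 0, 0, 0], [0, 0, 0, 0, 0, 0]]}}

```text
t: 13.8
tcp_pos: [0.4473, 0.2625, -0.0064]
orientation: [1.0, -0.027, 0.0, -0.0]
contact_force: [-0.1, 0.6, -0.1]
grip_width: 0.532
finger_force: 0.0
```

{"method": "step_arm", "body": {"commands": [[0, 0, 0, 0, 0, 0], [0, 0, 0, 0, 0, 0], [0, 0, 0, 0, 0, 0], [0, 0, 0, 0, 0, 0], [0, 0, 0, 0, 0, 0], [0, 0, 0, 0, 0, 0], [0, 0, 0, 0, 0, 0]], "fingers": 0.0}}

```text
t: 14.38
tcp_pos: [0.4475, 0.2628, -0.0056]
orientation: [1.0, -0.028, 0.001, -0.0]
contact_force: [-1.8, 0.4, 11.4]
grip_width: 0.237
finger_force: 58.7
```

{"method": "step_arm", "body": {"commands": [[0, 0, -0.003, 0, 0, 0], [0, 0, -0.01, 0, 0, 0], [0, 0, -0.02, 0, 0, 0], [0, 0, -0.025, 0, 0, 0], [0, 0, -0.025, 0, 0, 0], [0, 0, -0.01, 0, 0, 0], [0, 0, 0, 0, 0, 0]]}}

```text
t: 14.97
tcp_pos: [0.4479, 0.2631, 0.089]
orientation: [1.0, -0.028, 0.002, -0.001]
contact_force: [-0.4, 0.7, -1.4]
grip_width: 0.233
finger_force: 59.1
```

```bash
python3 -c "
from h import *
go(.6117,-.0849,.085,-10.3)"
```

```text
t14.97 tcp [0.4479 0.2631 0.089 ] yaw -3.16 F [-0.4  0.7 -1.4] w 0.233 ff 59.1 q7 -1.76
shift mm [182.7 338.5   3.8] turn [-0.14 -0.16  7.14]
```

{"method": "step_arm", "body": {"commands": [[0.0152, 0.0282, 0, 0, 0, 0], [0.0152, 0.0282, 0, 0, 0, 0], [0.0152, 0.0282, 0, 0, 0, 0], [0.0152, 0.0282, 0, 0, 0, 0], [0.0152, 0.0282, 0, 0, 0, 0], [0.0152, 0.0282, 0, 0, 0, 0], [0.0152, 0.0282, 0, 0, 0, 0], [0.0152, 0.0282, 0, 0, 0, 0], [0.0152, 0.0282, 0, 0, 0, 0], [0.0152, 0.0282, 0, 0, 0, 0], [0.0152, 0.0282, 0, 0, 0, 0], [0.0152, 0.0282, 0, 0, 0, 0]]}}

```text
t: 15.97
tcp_pos: [0.6105, -0.087, 0.0857]
orientation: [1.0, -0.028, -0.0, -0.0]
contact_force: [-0.2, 0.6, -0.6]
grip_width: 0.233
finger_force: 59.2
```

{"method": "step_arm", "body": {"commands": [[0, 0, 0, 0, 0, 3.57], [0, 0, 0, 0, 0, 3.57], [0, 0, 0, 0, 0, 0], [0, 0, 0, 0, 0, 0], [0, 0, 0, 0, 0, 0]]}}

```text
t: 16.38
tcp_pos: [0.6103, -0.0851, 0.0861]
orientation: [0.996, -0.089, -0.0, -0.0]
contact_force: [-0.2, -0.4, -0.3]
grip_width: 0.235
finger_force: 59.2
```

```bash
python3 -c "
from h import *
go(.6117,-.0849,-.002,-10.3)
c=snap('side','s7'); crop('s7',240,130,100,75,6,'v7')
s=robot.observe(); p=s['tcp_pos']; R=st()[1]
for d in([0,0],[.07,0],[.085,0],[.03,0],[-.03,0],[.07,.035]): print(d,((proj(c,p+[0,0,.016]+R[:,0]*d[0]-R[:,1]*d[1])-[240,130])*6).round())"
```

```text
t16.38 tcp [ 0.6103 -0.0851  0.0861] yaw -10.18 F [-0.2 -0.4 -0.3] w 0.235 ff 59.2 q7 -1.37
shift mm [ 1.4 -0.4 88.1] turn [-0.01  0.03  0.12]
[0, 0] [314. 165.]
[0.07, 0] [207. 116.]
[0.085, 0] [185. 106.]
[0.03, 0] [267. 144.]
[-0.03, 0] [361. 188.]
[0.07, 0.035] [157. 145.]
```

View pics/v7.png

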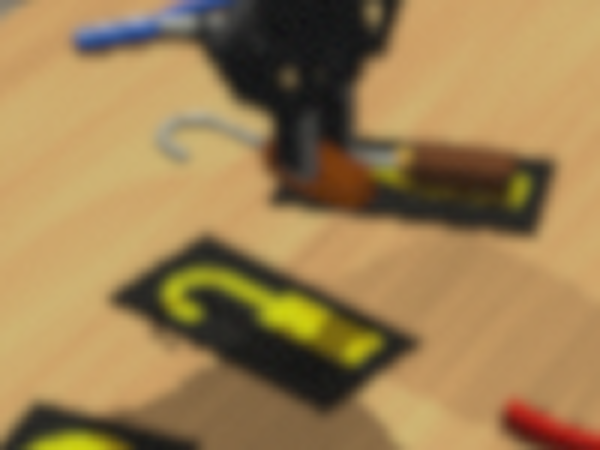

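v7 shows the hook tool level in the grip, handle centre at about (322,168), hook at (160,138), above its pad. The awl shows a strip of yellow at its handle end (520,190), so I'll measure its offset from the top picture.

```bash
python3 - <<'E'
from h import *
t=load('t6'); T=load('top0')
crop('t6',372,115,44,62,9,'x1'); crop('top0',372,115,44,62,9,'x2')
cv2.imwrite('pics/v8.png',np.hstack([cv2.imread('pics/x1.png'),cv2.imread('pics/x2.png')]))
def L(X): # world->awl pad frame at (637,-229.5), 17.3
    a=np.radians(17.3); d=np.array(X[:2])*1000-[637,-229.5]; return np.array([d@[np.cos(a),np.sin(a)],d@[-np.sin(a),np.cos(a)]])
# predicted pixels (crop) of perfect awl: handle top corners, tip
a=np.radians(17.3)
def W(x,y,z): return [.637+x*np.cos(a)-y*np.sin(a),-.2295+x*np.sin(a)+y*np.cos(a),z]
for n,p in dict(backL=(-.06,.013,.027),backR=(-.06,-.013,.027),frontL=(0,.013,.027),frontR=(0,-.013,.027),tip=(.055,0,.016),siltip=(.055,0,.005),backbot=(-.06,0,.005)).items():
    print(n,((proj(t,W(*p))-[372,115]+.5)*9).round(0))
E
```

```text
backL [232. 450.]
backR [308. 430.]
frontL [178. 281.]
frontR [254. 261.]
tip [162. 131.]
siltip [157. 143.]
backbot [258. 459.]
```

View pics/v8.png

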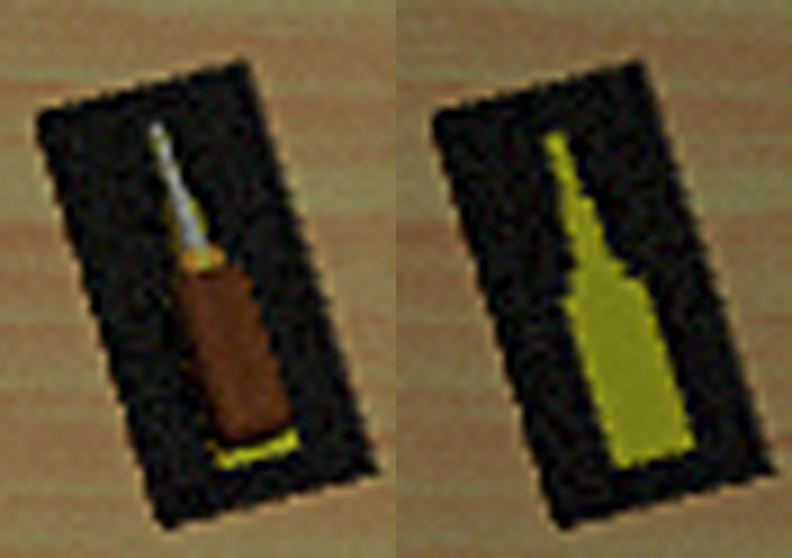

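Measured: the awl lies about 3.5 mm too far forward along the pad, with sideways position and yaw good. I'll place the hook first, then check and mend both.

{"method": "step_arm", "body": {"commands": [[0.0014, -0.0004, 0.02, 0, 0, 0.1], [0, 0, 0.025, 0, 0, 0], [0, 0, 0.02, 0, 0, 0], [0, 0, 0.01, 0, 0, 0], [0, 0, 0.006, 0, 0, 0], [0, 0, 0.003, 0, 0, 0], [0, 0, 0, 0, 0, 0]]}}

```text
t: 17.02
tcp_pos: [0.612, -0.0854, 0.0026]
orientation: [0.996, -0.091, 0.0, -0.0]
contact_force: [-0.7, 0.9, -0.1]
grip_width: 0.231
finger_force: 59.2
```

{"method": "step_arm", "body": {"commands": [[0, 0, 0.001, 0, 0, 0], [0, 0, 0, 0, 0, 0]]}}

```text
t: 17.18
tcp_pos: [0.6123, -0.0854, 0.0021]
orientation: [0.996, -0.091, 0.001, -0.0]
contact_force: [0.0, 0.4, -0.7]
grip_width: 0.229
finger_force: 59.2
```

{"method": "step_arm", "body": {"commands": [[0, 0, 0.001, 0, 0, 0], [0, 0, 0, 0, 0, 0]]}}

```text
t: 17.35
tcp_pos: [0.6121, -0.0853, 0.0006]
orientation: [0.996, -0.091, 0.0, -0.0]
contact_force: [-0.8, -0.1, -0.7]
grip_width: 0.236
finger_force: 59.2
```

{"method": "step_arm", "body": {"commands": [[0, 0, 0.001, 0, 0, 0], [0, 0, 0, 0, 0, 0]]}}

```text
t: 17.52
tcp_pos: [0.612, -0.0854, -0.0005]
orientation: [0.996, -0.091, 0.0, -0.0]
contact_force: [0.8, -0.3, 0.3]
grip_width: 0.23
finger_force: 59.4
```

{"method": "step_arm", "body": {"commands": [[0, 0, 0.001, 0, 0, 0], [0, 0, 0, 0, 0, 0]]}}

```text
t: 17.68
tcp_pos: [0.6121, -0.0854, -0.0006]
orientation: [0.996, -0.091, 0.0, -0.0]
contact_force: [-6.0, 0.6, 20.1]
grip_width: 0.232
finger_force: 61.5
```

{"method": "step_arm", "body": {"commands": [[0, 0, 0.0005, 0, 0, 0], [0, 0, 0, 0, 0, 0]]}}

```text
t: 17.85
tcp_pos: [0.6121, -0.0854, -0.0007]
orientation: [0.996, -0.091, 0.0, -0.0]
contact_force: [-8.7, 1.6, 28.1]
grip_width: 0.231
finger_force: 62.5
```

{"method": "step_arm", "body": {"commands": [[0, 0, -0.0013, 0, 0, 0], [0, 0, 0, 0, 0, 0], [0, 0, 0, 0, 0, 0], [0, 0, 0, 0, 0, 0], [0, 0, -0.005, 0, 0, 0], [0, 0, -0.02, 0, 0, 0], [0, 0, -0.03, 0, 0, 0], [0, 0, -0.03, 0, 0, 0], [0, 0, -0.02, 0, 0, 0], [0, 0, 0, 0, 0, 0]], "fingers": 0.04}}

```text
t: 18.68
tcp_pos: [0.6135, -0.0858, 0.1084]
orientation: [0.996, -0.091, 0.003, 0.0]
contact_force: [1.0, -0.6, 0.5]
grip_width: 0.47
finger_force: 0.0
```

```bash
python3 -c "
from h import *
go(.4295,-.066,.1,15.2)"
```

```text
t18.68 tcp [ 0.6135 -0.0858  0.1084] yaw -10.43 F [ 1.  -0.6  0.5] w 0.470 ff 0.0 q7 -1.39
shift mm [-184.6   13.8    7.3] turn [  0.06  -0.31 -25.63]
```

{"method": "step_arm", "body": {"commands": [[-0.0231, 0.0017, 0.001, 0, 0, 0], [-0.0231, 0.0017, 0.001, 0, 0, 0], [-0.0231, 0.0017, 0.001, 0, 0, 0], [-0.0231, 0.0017, 0.001, 0, 0, 0], [-0.0231, 0.0017, 0.001, 0, 0, 0], [-0.0231, 0.0017, 0.001, 0, 0, 0], [-0.0231, 0.0017, 0.001, 0, 0, 0], [-0.0231, 0.0017, 0, 0, 0, 0], [0, 0, 0, 0, 0, 0]]}}

```text
t: 19.43
tcp_pos: [0.4239, -0.065, 0.0972]
orientation: [0.996, -0.091, -0.002, -0.0]
contact_force: [-1.2, -0.8, -0.6]
grip_width: 0.469
finger_force: 0.0
```

{"method": "step_arm", "body": {"commands": [[0, 0, 0, 0, 0, -6.4], [0, 0, 0, 0, 0, -6.4], [0, 0, 0, 0, 0, -6.4], [0, 0, 0, 0, 0, -6.4], [0, 0, 0, 0, 0, 0], [0, 0, 0, 0, 0, 0]]}}

```text
t: 19.93
tcp_pos: [0.4277, -0.0654, 0.0971]
orientation: [0.991, 0.13, 0.0, -0.0]
contact_force: [0.4, -0.3, -0.2]
grip_width: 0.464
finger_force: 0.0
```

```bash
python3 - <<'E'
from h import *
go(.4295,-.066,-.009,15.2)
t=snap('top','t9'); crop('t9',325,105,45,66,9,'x1'); 
s=snap('side','s9'); crop('s9',250,155,150,90,5,'x2'); x2=cv2.imread('pics/x2.png'); x1=cv2.imread('pics/x1.png')[:450]
cv2.imwrite('pics/v9.png',np.hstack([x1,x2])[:, :800])
a=np.radians(-10.3)
def W(x,y,z): x-=.03;y-=.01; return [.643+x*np.cos(a)-y*np.sin(a),-.0805+x*np.sin(a)+y*np.cos(a),z]
for n,p in dict(backL=(-.03,.011,.027),backR=(-.03,-.011,.027),frontL=(.03,.011,.027),frontR=(.03,-.011,.027),far=(.085,.0175,.019),left=(.07,.035,.016),backbot=(-.03,0,.005)).items():
    print(n,((proj(t,W(*p))-[325,105]+.5)*9).round(0))
E
```

```text
t19.93 tcp [ 0.4277 -0.0654  0.0971] yaw 14.96 F [ 0.4 -0.3 -0.2] w 0.464 ff 0.0 q7 -1.02
shift mm [  1.5   1.1 106.1] turn [-0.01 -0.   -0.24]
backL [146. 496.]
backR [212. 510.]
frontL [184. 325.]
frontR [249. 339.]
far [198. 177.]
left [137. 211.]
backbot [175. 522.]
```

View pics/v9.png

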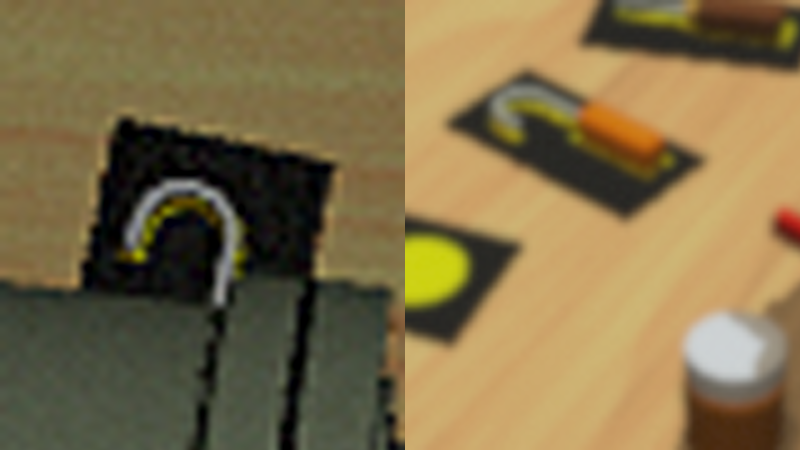

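The hook tool covers its silhouette within about 2–3 mm (left: hook apex at (190,182), expected about (198,177)). Now the bumper.

{"method": "step_arm", "body": {"commands": [[0.0015, 0.0011, 0.02, 0, 0, -0.2], [0, 0, 0.025, 0, 0, 0], [0, 0, 0.02, 0, 0, 0], [0, 0, 0.015, 0, 0, 0], [0, 0, 0.01, 0, 0, 0], [0, 0, 0.005, 0, 0, 0], [0, 0, 0.001, 0, 0, 0], [0, 0, 0, 0, 0, 0]]}}

```text
t: 20.7
tcp_pos: [0.4294, -0.066, 0.0012]
orientation: [0.991, 0.133, -0.0, 0.0]
contact_force: [-0.2, -0.3, 0.9]
grip_width: 0.463
finger_force: 0.0
```

{"method": "step_arm", "body": {"commands": [[0, 0, 0, 0, 0, 0], [0, 0, 0, 0, 0, 0], [0, 0, 0, 0, 0, 0], [0, 0, 0, 0, 0, 0], [0, 0, 0, 0, 0, 0], [0, 0, 0, 0, 0, 0], [0, 0, 0, 0, 0, 0]], "fingers": 0.0}}

```text
t: 21.28
tcp_pos: [0.4294, -0.066, 0.0012]
orientation: [0.991, 0.134, 0.0, -0.0]
contact_force: [-0.3, 0.6, -0.4]
grip_width: 0.001
finger_force: 0.0
```

The fingers closed just above the strip, so the tips ride about 16 mm above the TCP. Reopen and go 10 mm lower.

{"method": "step_arm", "body": {"commands": [[0, 0, -0.003, 0, 0, 0], [0, 0, 0, 0, 0, 0], [0, 0, 0, 0, 0, 0], [0, 0, 0, 0, 0, 0], [0, 0, 0, 0, 0, 0], [0, 0, 0.005, 0, 0, 0], [0, 0, 0.003, 0, 0, 0], [0, 0, 0.003, 0, 0, 0], [0, 0, 0.002, 0, 0, 0], [0, 0, 0, 0, 0, 0]], "fingers": 0.04}}

```text
t: 22.12
tcp_pos: [0.4292, -0.0659, -0.0094]
orientation: [0.991, 0.134, -0.0, -0.0]
contact_force: [-0.1, -0.8, 0.1]
grip_width: 0.467
finger_force: 0.0
```

{"method": "step_arm", "body": {"commands": [[0, 0, 0, 0, 0, 0], [0, 0, 0, 0, 0, 0], [0, 0, 0, 0, 0, 0], [0, 0, 0, 0, 0, 0], [0, 0, 0, 0, 0, 0], [0, 0, 0, 0, 0, 0], [0, 0, 0, 0, 0, 0]], "fingers": 0.0}}

```text
t: 22.7
tcp_pos: [0.4295, -0.066, -0.0086]
orientation: [0.991, 0.134, 0.0, -0.0]
contact_force: [-0.6, -0.0, 4.5]
grip_width: 0.102
finger_force: 58.7
```

Gripped (8.7 mm, reading about 2 mm under as before). Lift.

{"method": "step_arm", "body": {"commands": [[0, 0, -0.003, 0, 0, 0], [0, 0, -0.01, 0, 0, 0], [0, 0, -0.02, 0, 0, 0], [0, 0, -0.025, 0, 0, 0], [0, 0, -0.025, 0, 0, 0], [0, 0, -0.01, 0, 0, 0], [0, 0, 0, 0, 0, 0]]}}

```text
t: 23.28
tcp_pos: [0.4303, -0.066, 0.0868]
orientation: [0.991, 0.134, 0.002, 0.0]
contact_force: [-0.3, 0.6, -0.3]
grip_width: 0.104
finger_force: 58.7
```

```bash
python3 -c "
from h import *
go(.6565,.2529,.085,12.1)"
```

```text
t23.28 tcp [ 0.4303 -0.066   0.0868] yaw 15.38 F [-0.3  0.6 -0.3] w 0.104 ff 58.7 q7 -1.00
shift mm [ 302.7 -247.5    2.6] turn [ 0.06 -0.2   3.28]
```

{"method": "step_arm", "body": {"commands": [[0.0252, -0.0206, 0, 0, 0, 0], [0.0252, -0.0206, 0, 0, 0, 0], [0.0252, -0.0206, 0, 0, 0, 0], [0.0252, -0.0206, 0, 0, 0, 0], [0.0252, -0.0206, 0, 0, 0, 0], [0.0252, -0.0206, 0, 0, 0, 0], [0.0252, -0.0206, 0, 0, 0, 0], [0.0252, -0.0206, 0, 0, 0, 0], [0.0252, -0.0206, 0, 0, 0, 0], [0.0252, -0.0206, 0, 0, 0, 0], [0.0252, -0.0206, 0, 0, 0, 0], [0.0252, -0.0206, 0, 0, 0, 0]]}}

```text
t: 24.28
tcp_pos: [0.6556, 0.254, 0.0839]
orientation: [0.991, 0.134, -0.0, 0.0]
contact_force: [0.8, 0.2, -0.6]
grip_width: 0.104
finger_force: 58.7
```

{"method": "step_arm", "body": {"commands": [[0, 0, 0, 0, 0, 3.3], [0, 0, 0, 0, 0, 0], [0, 0, 0, 0, 0, 0], [0, 0, 0, 0, 0, 0]]}}

```text
t: 24.62
tcp_pos: [0.6551, 0.2516, 0.084]
orientation: [0.994, 0.105, -0.0, 0.0]
contact_force: [0.3, -1.0, -0.4]
grip_width: 0.1
finger_force: 58.7
```

```bash
python3 - <<'E'
from h import *
go(.6565,.2529,-.004,12.1)
c=snap('side','s10'); crop('s10',150,170,120,110,6,'v10')
s,R=st(); p=s['tcp_pos']
for z in (.016,.032):
  for d in([0,.0055],[.065,-.013],[-.065,-.013]): print(z,d,((proj(c,p+[0,0,z]+R[:,0]*d[0]-R[:,1]*d[1])-[150,170])*6).round())
E
```

```text
t24.62 tcp [0.6551 0.2516 0.084 ] yaw 12.11 F [ 0.3 -1.  -0.4] w 0.100 ff 58.7 q7 -1.57
shift mm [ 1.7 -1.  88. ] turn [0.02 0.05 0.01]
0.016 [0, 0.0055] [298. 324.]
0.016 [0.065, -0.013] [173. 261.]
0.016 [-0.065, -0.013] [475. 326.]
0.032 [0, 0.0055] [290. 293.]
0.032 [0.065, -0.013] [164. 230.]
0.032 [-0.065, -0.013] [470. 295.]
```

View pics/v10.png

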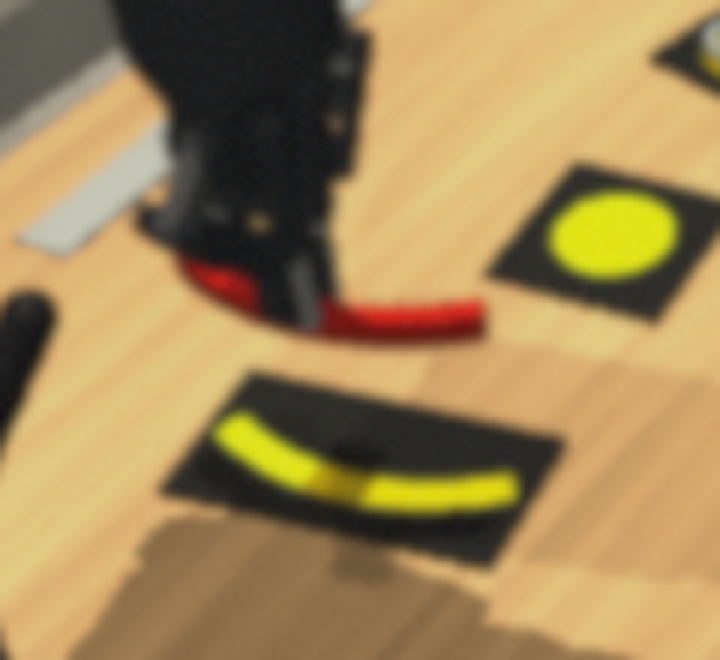

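The strip is held level over its silhouette, right way round (left end (183,265), right end (485,318)). Lowering.

{"method": "step_arm", "body": {"commands": [[0.0017, -0.001, 0.02, 0, 0, 0], [0, 0, 0.025, 0, 0, 0], [0, 0, 0.02, 0, 0, 0], [0, 0, 0.01, 0, 0, 0], [0, 0, 0.006, 0, 0, 0], [0, 0, 0.004, 0, 0, 0], [0, 0, 0, 0, 0, 0]]}}

```text
t: 25.25
tcp_pos: [0.657, 0.2538, -0.0006]
orientation: [0.994, 0.105, 0.0, -0.0]
contact_force: [0.7, 0.2, -0.3]
grip_width: 0.102
finger_force: 58.7
```

{"method": "step_arm", "body": {"commands": [[0, 0, 0.001, 0, 0, 0], [0, 0, 0, 0, 0, 0]]}}

```text
t: 25.42
tcp_pos: [0.6573, 0.254, -0.001]
orientation: [0.994, 0.105, 0.001, -0.0]
contact_force: [0.5, -0.6, -0.3]
grip_width: 0.096
finger_force: 58.7
```

{"method": "step_arm", "body": {"commands": [[0, 0, 0.001, 0, 0, 0], [0, 0, 0, 0, 0, 0]]}}

```text
t: 25.58
tcp_pos: [0.657, 0.254, -0.0025]
orientation: [0.994, 0.105, 0.0, -0.0]
contact_force: [0.1, -0.0, 0.4]
grip_width: 0.098
finger_force: 58.7
```

{"method": "step_arm", "body": {"commands": [[0, 0, 0.0007, 0, 0, 0], [0, 0, 0, 0, 0, 0]]}}

```text
t: 25.75
tcp_pos: [0.657, 0.2539, -0.0035]
orientation: [0.994, 0.105, 0.0, -0.0]
contact_force: [-0.7, 0.2, -0.4]
grip_width: 0.102
finger_force: 58.8
```

{"method": "step_arm", "body": {"commands": [[0, 0, 0.0006, 0, 0, 0], [0, 0, 0, 0, 0, 0]]}}

```text
t: 25.92
tcp_pos: [0.657, 0.254, -0.0035]
orientation: [0.994, 0.105, 0.0, -0.0]
contact_force: [-2.7, -0.4, 8.2]
grip_width: 0.104
finger_force: 59.8
```

{"method": "step_arm", "body": {"commands": [[0, 0, 0.0004, 0, 0, 0], [0, 0, 0, 0, 0, 0]]}}

```text
t: 26.08
tcp_pos: [0.657, 0.254, -0.0036]
orientation: [0.994, 0.105, 0.0, -0.0]
contact_force: [-5.7, -0.5, 14.4]
grip_width: 0.101
finger_force: 60.5
```

Contact: release and lift, then head for the jar.

{"method": "step_arm", "body": {"commands": [[0, 0, -0.0008, 0, 0, 0], [0, 0, 0, 0, 0, 0], [0, 0, 0, 0, 0, 0], [0, 0, 0, 0, 0, 0], [0, 0, -0.005, 0, 0, 0], [0, 0, -0.02, 0, 0, 0], [0, 0, -0.03, 0, 0, 0], [0, 0, -0.03, 0, 0, 0], [0, 0, -0.03, 0, 0, 0], [0, 0, -0.02, 0, 0, 0], [0, 0, 0, 0, 0, 0]], "fingers": 0.04}}

```text
t: 27.0
tcp_pos: [0.6586, 0.2543, 0.1362]
orientation: [0.994, 0.105, 0.003, -0.001]
contact_force: [0.3, 0.1, -0.0]
grip_width: 0.471
finger_force: 0.0
```

```bash
python3 -c "
from h import *
go(.4385,.0932,.13,12.1)"
```

```text
t27.00 tcp [0.6586 0.2543 0.1362] yaw 12.08 F [ 0.3  0.1 -0. ] w 0.471 ff 0.0 q7 -1.59
shift mm [-249.   111.5    4.6] turn [-0.05 -0.36 -0.02]
```

{"method": "step_arm", "body": {"commands": [[-0.0249, 0.0111, 0, 0, 0, 0], [-0.0249, 0.0111, 0, 0, 0, 0], [-0.0249, 0.0111, 0, 0, 0, 0], [-0.0249, 0.0111, 0, 0, 0, 0], [-0.0249, 0.0111, 0, 0, 0, 0], [-0.0249, 0.0111, 0, 0, 0, 0], [-0.0249, 0.0111, 0, 0, 0, 0], [-0.0249, 0.0111, 0, 0, 0, 0], [-0.0249, 0.0111, 0, 0, 0, 0], [-0.0249, 0.0111, 0, 0, 0, 0], [0, 0, 0, 0, 0, 0], [0, 0, 0, 0, 0, 0]], "fingers": 0.085}}

```text
t: 28.0
tcp_pos: [0.4364, 0.0928, 0.1316]
orientation: [0.995, 0.105, 0.0, -0.0]
contact_force: [0.5, 0.2, 0.1]
grip_width: 0.994
finger_force: 0.0
```

```bash
python3 - <<'E'
from h import *
go(.4385,.0932,.008,12.1)
t=snap('top','t11'); s=snap('side','s11')
crop('t11',217,103,50,66,7,'x1'); crop('s11',180,200,60,66,7,'x2')
cv2.imwrite('pics/v11.png',np.hstack([cv2.imread('pics/x1.png'),cv2.imread('pics/x2.png')]))
E
```

```text
t28.00 tcp [0.4364 0.0928 0.1316] yaw 12.01 F [0.5 0.2 0.1] w 0.994 ff 0.0 q7 -1.31
shift mm [2.100e+00 1.000e-01 1.236e+02] turn [-0.02 -0.01 -0.09]
```

View pics/v11.png

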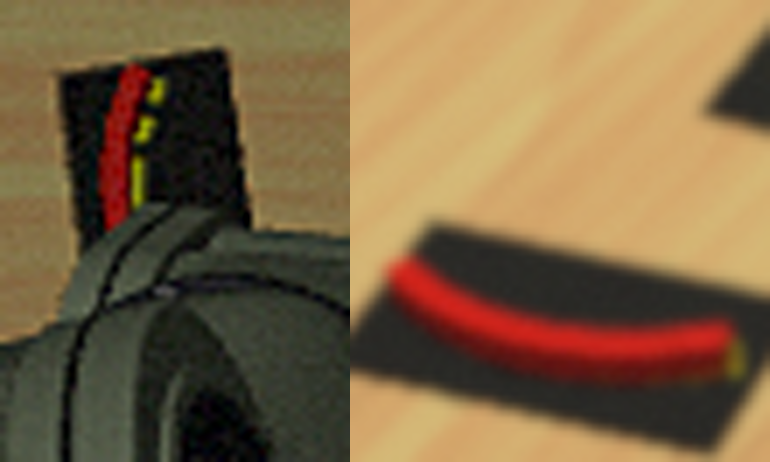

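The bumper lies on its silhouette with about 2–3 mm of yellow on its -y side and at its back end; I'll check it again later. Down to the jar.

{"method": "step_arm", "body": {"commands": [[0.0021, 0, 0.02, 0, 0, 0], [0, 0, 0.02, 0, 0, 0], [0, 0, 0.02, 0, 0, 0], [0, 0, 0.02, 0, 0, 0], [0, 0, 0.015, 0, 0, 0], [0, 0, 0.012, 0, 0, 0], [0, 0, 0.01, 0, 0, 0], [0, 0, 0.0065, 0, 0, 0], [0, 0, 0, 0, 0, 0]]}}

```text
t: 28.85
tcp_pos: [0.4387, 0.094, 0.0066]
orientation: [0.994, 0.105, -0.001, -0.0]
contact_force: [0.8, 1.0, 0.1]
grip_width: 0.996
finger_force: 0.0
```

{"method": "step_arm", "body": {"commands": [[0, 0, 0, 0, 0, 0], [0, 0, 0, 0, 0, 0], [0, 0, 0, 0, 0, 0], [0, 0, 0, 0, 0, 0], [0, 0, 0, 0, 0, 0], [0, 0, 0, 0, 0, 0]], "fingers": 0.045}}

```text
t: 29.35
tcp_pos: [0.4391, 0.0938, 0.0085]
orientation: [0.994, 0.105, 0.001, -0.0]
contact_force: [-0.9, -0.4, 11.7]
grip_width: 0.584
finger_force: 60.5
```

```bash
python3 -c "
from h import *
go(.6545,.07,.09,12.1)"
```

```text
t29.35 tcp [0.4391 0.0938 0.0085] yaw 12.07 F [-0.9 -0.4 11.7] w 0.584 ff 60.5 q7 -1.26
shift mm [205.8  68.3 -81.2] turn [-0.01 -0.08 -0.03]
```

{"method": "step_arm", "body": {"commands": [[0, 0, -0.003, 0, 0, 0], [0, 0, -0.01, 0, 0, 0], [0, 0, -0.02, 0, 0, 0], [0, 0, -0.025, 0, 0, 0], [0, 0, -0.012, 0, 0, 0], [0, 0, 0, 0, 0, 0]]}}

```text
t: 29.85
tcp_pos: [0.4396, 0.0941, 0.0801]
orientation: [0.994, 0.105, 0.002, -0.0]
contact_force: [0.3, -0.5, -1.1]
grip_width: 0.581
finger_force: 62.6
```

{"method": "step_arm", "body": {"commands": [[0.01, 0.0035, 0, 0, 0, 0], [0.02, 0.0065, 0, 0, 0, 0], [0.022, 0.0073, 0, 0, 0, 0], [0.022, 0.0073, 0, 0, 0, 0], [0.022, 0.0073, 0, 0, 0, 0], [0.022, 0.0073, 0, 0, 0, 0], [0.022, 0.0073, 0, 0, 0, 0], [0.022, 0.0073, 0, 0, 0, 0], [0.02, 0.0065, 0, 0, 0, 0], [0.015, 0.005, 0, 0, 0, 0], [0.0088, 0.003, 0, 0, 0, 0], [0, 0, 0, 0, 0, 0]]}}

```text
t: 30.85
tcp_pos: [0.655, 0.0695, 0.0765]
orientation: [0.994, 0.105, -0.0, 0.0]
contact_force: [-0.3, -0.3, -1.6]
grip_width: 0.59
finger_force: 62.6
```

```bash
python3 - <<'E'
from h import *
go(.6545,.07,.0135,12.1)
s,R=st(); p=s['tcp_pos']
t=snap('top','t12'); s=snap('side','s12')
crop('s12',215,140,80,90,6.5,'v12')
# predicted jar bottom outline centre & sides if centred on TCP
for z in (-.0085,.0565): print(z,((proj(s,p+[0,0,z])-[215,140])*6.5).round())
E
```

```text
t30.85 tcp [0.655  0.0695 0.0765] yaw 12.05 F [-0.3 -0.3 -1.6] w 0.590 ff 62.6 q7 -1.30
shift mm [-0.4 -0.6 63. ] turn [ 0.    0.02 -0.05]
-0.0085 [221. 332.]
0.0565 [205. 204.]
```

View pics/v12.png

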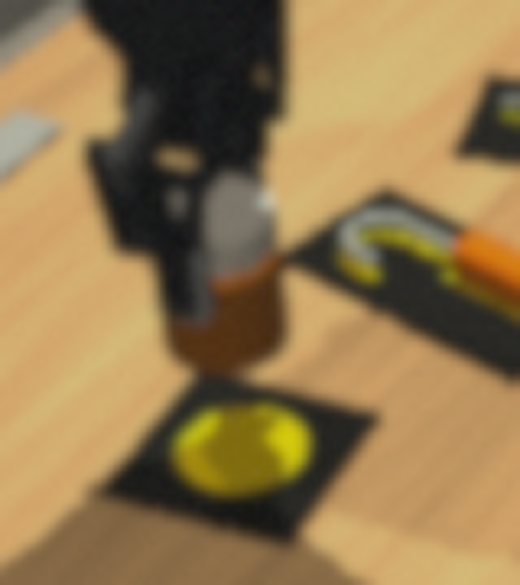

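The jar is upright in the grip over its disc (jar base about (227,335), disc centre (243,449)). Lowering.

{"method": "step_arm", "body": {"commands": [[-0.0004, -0.0006, 0.015, 0, 0, 0], [0, 0, 0.018, 0, 0, 0], [0, 0, 0.013, 0, 0, 0], [0, 0, 0.008, 0, 0, 0], [0, 0, 0.003, 0, 0, 0], [0, 0, 0.002, 0, 0, 0], [0, 0, 0, 0, 0, 0]]}}

```text
t: 31.53
tcp_pos: [0.6538, 0.0705, 0.0189]
orientation: [0.994, 0.105, 0.0, -0.0]
contact_force: [0.1, -0.4, -1.3]
grip_width: 0.585
finger_force: 62.6
```

{"method": "step_arm", "body": {"commands": [[0, 0, 0.001, 0, 0, 0], [0, 0, 0, 0, 0, 0]]}}

```text
t: 31.7
tcp_pos: [0.654, 0.0705, 0.0182]
orientation: [0.994, 0.105, 0.0, -0.0]
contact_force: [0.5, 0.6, -0.9]
grip_width: 0.581
finger_force: 62.6
```

{"method": "step_arm", "body": {"commands": [[0, 0, 0.001, 0, 0, 0], [0, 0, 0, 0, 0, 0]]}}

```text
t: 31.87
tcp_pos: [0.6538, 0.0705, 0.0169]
orientation: [0.994, 0.105, 0.0, -0.0]
contact_force: [-1.1, 0.6, -1.3]
grip_width: 0.582
finger_force: 62.6
```

{"method": "step_arm", "body": {"commands": [[0, 0, 0.0008, 0, 0, 0], [0, 0, 0, 0, 0, 0]]}}

```text
t: 32.03
tcp_pos: [0.6537, 0.0705, 0.0159]
orientation: [0.994, 0.105, 0.0, -0.0]
contact_force: [0.3, 0.1, -1.5]
grip_width: 0.59
finger_force: 62.6
```

{"method": "step_arm", "body": {"commands": [[0, 0, 0.001, 0, 0, 0], [0, 0, 0, 0, 0, 0]]}}

```text
t: 32.2
tcp_pos: [0.6536, 0.0704, 0.0148]
orientation: [0.994, 0.105, -0.0, -0.0]
contact_force: [-0.5, 0.7, -2.5]
grip_width: 0.583
finger_force: 62.6
```

{"method": "step_arm", "body": {"commands": [[0, 0, 0.001, 0, 0, 0], [0, 0, 0, 0, 0, 0]]}}

```text
t: 32.37
tcp_pos: [0.6537, 0.0704, 0.0138]
orientation: [0.994, 0.105, -0.0, -0.0]
contact_force: [-0.3, -0.1, -2.1]
grip_width: 0.581
finger_force: 62.6
```

{"method": "step_arm", "body": {"commands": [[0, 0, 0.0007, 0, 0, 0], [0, 0, 0, 0, 0, 0]]}}

```text
t: 32.53
tcp_pos: [0.6537, 0.0705, 0.0137]
orientation: [0.994, 0.105, 0.0, -0.0]
contact_force: [-3.6, -0.1, 5.5]
grip_width: 0.584
finger_force: 63.4
```

{"method": "step_arm", "body": {"commands": [[0, 0, -0.0005, 0, 0, 0], [0, 0, 0, 0, 0, 0], [0, 0, 0, 0, 0, 0], [0, 0, 0, 0, 0, 0], [0, 0, 0, 0, 0, 0], [0, 0, -0.01, 0, 0, 0], [0, 0, -0.02, 0, 0, 0], [0, 0, -0.03, 0, 0, 0], [0, 0, -0.035, 0, 0, 0], [0, 0, -0.035, 0, 0, 0], [0, 0, -0.02, 0, 0, 0], [0, 0, 0, 0, 0, 0]], "fingers": 0.085}}

```text
t: 33.53
tcp_pos: [0.6554, 0.0704, 0.1693]
orientation: [0.994, 0.105, 0.003, 0.0]
contact_force: [-0.1, -0.2, 0.2]
grip_width: 0.994
finger_force: 0.0
```

```bash
python3 -c "
from h import *
go(.35,-.38,.16,12)"
```

```text
t33.53 tcp [0.6554 0.0704 0.1693] yaw 12.07 F [-0.1 -0.2  0.2] w 0.994 ff 0.0 q7 -1.33
shift mm [-392.9  376.5    6.9] turn [ 0.04 -0.39  0.07]
```

{"method": "step_arm", "body": {"commands": [[-0.0245, 0.0235, 0, 0, 0, 0], [-0.0245, 0.0235, 0, 0, 0, 0], [-0.0245, 0.0235, 0, 0, 0, 0], [-0.0245, 0.0235, 0, 0, 0, 0], [-0.0245, 0.0235, 0, 0, 0, 0], [-0.0245, 0.0235, 0, 0, 0, 0], [-0.0245, 0.0235, 0, 0, 0, 0], [-0.0245, 0.0235, 0, 0, 0, 0]]}}

```text
t: 34.2
tcp_pos: [0.5002, -0.1555, 0.1643]
orientation: [0.994, 0.105, 0.0, 0.0]
contact_force: [0.7, -0.3, -0.8]
grip_width: 0.994
finger_force: 0.0
```

{"method": "step_arm", "body": {"commands": [[-0.0245, 0.0235, 0, 0, 0, 0], [-0.0245, 0.0235, 0, 0, 0, 0], [-0.0245, 0.0235, 0, 0, 0, 0], [-0.0245, 0.0235, 0, 0, 0, 0], [-0.0245, 0.0235, 0, 0, 0, 0], [-0.0245, 0.0235, 0, 0, 0, 0], [-0.0245, 0.0235, 0, 0, 0, 0], [-0.0245, 0.0235, 0, 0, 0, 0], [0, 0, 0, 0, 0, 0]]}}

```text
t: 34.95
tcp_pos: [0.3445, -0.3845, 0.1643]
orientation: [0.995, 0.101, -0.001, 0.001]
contact_force: [-1.1, -0.4, -0.3]
grip_width: 0.99
finger_force: 0.0
```

```bash
python3 - <<'E'
from h import *
go(.6073,-.2394,.07,17.3)
t=snap('top','t13'); s=snap('side','s13')
crop('t13',215,100,200,75,4,'x1'); cv2.imwrite('pics/v13.png',cv2.imread('pics/x1.png'))
# models at ideal pose: compare mask outlines with ideal template by projecting
hsv=cv2.cvtColor(t['img'],cv2.COLOR_RGB2HSV); H,Sa,V=[hsv[...,i].astype(int) for i in range(3)]
R,G,B=[t['img'][...,i].astype(int) for i in range(3)]
def pts(mask,win,z):
    u0,v0,w,h=win; m=mask[v0:v0+h,u0:u0+w].astype(np.uint8); k,L,st_,_=cv2.connectedComponentsWithStats(m); p=np.argwhere(L==1+np.argmax(st_[1:,4]))[:,::-1]+[u0,v0]
    return np.array([onz(t,u,v,z)[:2] for u,v in p])*1000
def loc(W,c,a):
    a=np.radians(a); d=W-np.array(c); return np.c_[d@[np.cos(a),np.sin(a)],d@[-np.sin(a),np.cos(a)]]
def rep(n,W,c,a):
    P=loc(W,c,a); r=cv2.minAreaRect(P.astype(np.float32)); print(n,len(P),'min',P.min(0).round(1),'max',P.max(0).round(1),'mean',P.mean(0).round(1),'rect',np.round(r[0],1),np.round(r[1],1),round(r[2],1))
rep('awl handle',pts((R>1.5*G)&(R<110)&(R>30),(370,115,50,65),.027),(637,-229.5),17.3)
rep('hook handle',pts((R>100)&(G<R*.62)&(B<50),(323,112,44,62),.027),(643,-80.5),-10.3)
rep('bumper',pts((R>90)&(G<60),(215,100,48,65),.021),(659,238),12.1)
rep('lid',pts((Sa<60)&(V>85),(270,105,50,55),.07),(654,70),0)
E
```

```text
t34.95 tcp [ 0.3445 -0.3845  0.1643] yaw 11.64 F [-1.1 -0.4 -0.3] w 0.990 ff 0.0 q7 -0.45
shift mm [286.9 -89.3  93.4] turn [ 0.14  0.13 -5.66]
awl handle 156 min [-57. -10.] max [ 2.3 14.9] mean [-27.6   2.6] rect [-27.3   2.4] [59.5 24.6] 0.8
hook handle 57 min [-59.8 -18.3] max [-2.8  1.5] mean [-31.9  -8.6] rect [-31.3  -8.4] [57.  19.9] 0.1
bumper 140 min [-62.8  -3.8] max [67.1 23.2] mean [ 2.  12.3] rect [ 2.  10.2] [129.9  25.7] 1.0
lid 227 min [-24.4 -20.8] max [24.7 26.1] mean [-1.   2.7] rect [0.3 2.8] [49.  46.2] 2.9
```

View pics/v13.png

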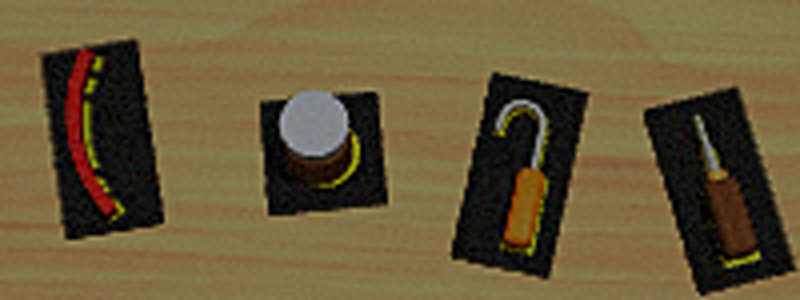

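All four lie on their silhouettes the right way round. Offsets are about 2.7, 1.9, 3.2 and 2.7 mm (awl, hook, bumper, jar; the awl also about 2 mm sideways), with yaw within about 1°. The jar is upright and the robot is clear, so I'll hand in.

```bash
python3 -c "
from rig import job
print(job.hand_in())"
```

```text
the job is handed in; nothing more can be done
None
```

The awl, hook tool, bumper strip and jar are each on their matching pads, the right way round and within about 2–4 mm, with the jar upright; the job is handed in.

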